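# Spin the salad and lock the spinner

### The job

Spin the washed salad dry: swing the spinner's lock lever fully aside so that the knob springs up, then pump the knob at least three times, each time right down to its stop and all the way up again. Then swing the lever fully back and press the knob down until the catch holds it, and after that press the brake button until the basket stands still, leaving the spinner locked and everything round it where it stands.

Things in the scene. Friction and masses are not known exactly. Their poses are not given: they have to be found in the camera images.
- spinner: Salad spinner on a non-slip foot (fixed): steel bowl 212 mm across, flat clear lid whose upper face is 124 above the worktop (rim 127). Origin: underside centre, z up, any yaw. In its own frame, mm: pump knob at the centre, lock lever's upright pivot at x = 60, y = 0, round brake button at x = -45, y = 53. Every downstroke of the knob, also the last, turns the basket through a pawl gear.
- knob_top (a point): Centre of the knob's flat top, 47 mm across; under the 16 mm high cap a skirt 64 across, 6 thick. The top is 182 above the worktop when up, 152 at the stop, 154 when locked. Its spring takes 4 N at first, 8 N at the stop; about 5 N more when pumped briskly or pressed past the catch.
- spinner_knob (a joint): How far the knob is pressed down, m: 0 fully up, 0.030 at its stop, about 0.028 while the catch holds it (as it starts).
- lever_tab (a point): Top centre of the lock lever's upright tab: 22 mm long along the lever, 7 thick, 26 from the pivot, top 35 above the lid. Below 18 above the lid is the lever's arm, 12 wide. The other arm carries a sprung catch, sloped above and flat below: the knob's skirt snaps past it downwards and is then held. With the knob up it swings freely under the skirt.
- spinner_lever (a joint): Angle of the lock lever, rad: 0 locked (lever along the spinner's +x axis, tab outwards), 0.95 fully aside; grows clockwise seen from above, the tab moving towards the spinner's -y. The knob comes free at about 0.65. It stays where it is left; the tab needs 2 to 4 N.
- brake_top (a point): Centre of the brake button's flat top: 30 across, 14 above the lid (138 above the worktop), in a collar 40 across and 6 high.
- spinner_brake (a joint): How far the brake button is pressed, m: 0 up, about 0.005 where its pad rests on the basket's disc. Spring 2 to 4 N; 8 N stops the basket at once.
- spinner_basket (a joint): Angle turned by the basket, rad, unlimited; grows as it is pumped. It coasts for many seconds.
- salad_bowl: white bowl of finished salad, 171 across, 83 high; bystander, loose; sizes in mm. Origin: underside centre.
- olive_oil: square clear glass oil bottle with a green cap, 61 x 60, 271 high; bystander, loose; sizes in mm. Origin: underside centre.
- pepper_mill: turned wooden pepper mill, 58 across, 190 high; bystander, loose; sizes in mm. Origin: underside centre.
- bottle_white: squeeze bottle with white sauce and a pointed nozzle, 55 across, 197 high; bystander, loose; sizes in mm. Origin: underside centre.
- bottle_amber: squeeze bottle with amber sauce and a pointed nozzle, 55 across, 197 high; bystander, loose; sizes in mm. Origin: underside centre.
- lemon: lemon, 72 x 55 x 56; bystander, loose; sizes in mm. Origin: underside centre.
- tomato: tomato, 69 across, 71 high; bystander, loose; sizes in mm. Origin: underside centre.
- onion: onion, 79 across, 85 high; bystander, loose; sizes in mm. Origin: underside centre.
- sauce_cup: small steel sauce cup, 55 across, 32 high; bystander, loose; sizes in mm. Origin: underside centre.

How it is judged:
On the way, in this order (a step that is already met when the one before it is completed fails the run):
1. the lock lever is swung aside and the knob has sprung up (value of joint spinner_knob below 0.004 m and value of joint spinner_lever above 0.6 rad), for 0.1 s.
2. first pump: knob within 3 mm of its stop, lock still aside (value of joint spinner_knob above 0.027 m and value of joint spinner_lever above 0.6 rad), for 0.02 s.
3. first pump: knob back up (within 4 mm) (value of joint spinner_knob below 0.004 m), for 0.05 s.
4. second pump: knob within 3 mm of its stop, lock still aside (all of step 2), for 0.02 s.
5. second pump: knob back up (within 4 mm) (value of joint spinner_knob below 0.004 m), for 0.05 s.
6. third pump: knob within 3 mm of its stop, lock still aside (all of step 4), for 0.02 s.
7. third pump: knob back up (within 4 mm) (value of joint spinner_knob below 0.004 m), for 0.05 s.
8. the lever is back and the knob is down under its catch (value of joint spinner_knob above 0.026 m and value of joint spinner_lever below 0.25 rad), for 0.2 s.
9. the brake button is held down until the basket stands still (value of joint spinner_brake above 0.003 m and velocity of joint spinner_basket between -0.15 and 0.15 rad/s), for 0.15 s.
At the end, for the whole second after the job is handed in: The knob is held down by its catch (pressed at least 26 mm of 30), the lever is back within 0.25 rad of locked, the brake button is up again, the basket stands still (under 0.15 rad/s), and every bystander is within 30 mm of where it stood (all of step 8 and value of joint spinner_brake below 0.0015 m and velocity of joint spinner_basket between -0.15 and 0.15 rad/s and distance of each of salad_bowl, olive_oil, pepper_mill, bottle_white, bottle_amber, lemon, tomato, onion, sauce_cup from where it was at the start of the episode below 0.03 m); the robot touches nothing.
It fails at once if a bystander is shifted by more than 30 mm (distance of any of salad_bowl, olive_oil, pepper_mill, bottle_white, bottle_amber, lemon, tomato, onion, sauce_cup from where it was at the start of the episode above 0.03 m).
It fails at once if a standing bystander is tipped by more than 0.5 rad (angle between any of salad_bowl, olive_oil, pepper_mill, bottle_white, bottle_amber, sauce_cup's own z axis and vertical above 0.5 rad).
It also fails if it takes over 56 s, if anything falls off the work surface, if the arm or the gripper's body presses on something with over 40 N, if the wrist force passes 120 N, or if a joint passes its speed limit or range.

### The arm

A 6-joint arm with a two-finger parallel gripper is mounted at the origin on a cart in front of the work surface, level with it; the furniture and walls round the work are solid. World frame = base frame: x ahead of the robot, y to its left, z up, the work surface at z = 0. Lengths are in m, angles in rad, forces in N, time in s.
With the tool pointing down it reaches from about 0.25 to 0.725 m from the base axis. Payload 4 kg.
Tool frame: the origin (TCP) lies midway between the tips of the shut fingers; the grasp point (between the pads) lies 19 mm behind it (bot.grip_depth is the distance from the TCP to the grasp point, in m); z points along the fingers, y is the line along which they close (so a half turn about z gives the same grasp; the last joint's range is limited). The gripper opens to 85 mm and grips with 20 to 120 N. Pads are 22 mm wide; open, the fingers measure 114 mm over their backs; the gripper's body (76 mm by 85 mm) begins 54 mm behind the grasp point. The pads swing forward as they close: fully open they stand 13 mm farther back than shut.
Start: joints at [-1.103, 0.241, 0.005, 1.335, 0, 1.571], TCP at [0.225, -0.446, 0.231] pointing down, gripper open.
Joint ranges: [-2.72, 2.72], [-1.05, 1.87], [-1.09, 1.28], [-1.99, 2.15], [-1.42, 1.44], [-3.14, 3.14]. Speed limits (rad/s): [2.79, 2.79, 3.14, 3.14, 3.14, 3.14].

### API

Orientations are given as a unit quaternion [x, y, z, w].
In Python, from workcell import bot gives the robot as it stands.
- The arm moves only by the shell command python3 -m creep 'ROWS'. ROWS is JSON, one flat list of numbers, 5 for each row, row after row: the shift along the world's x, y, z in m, then the turn about the world's z in rad, then the finger opening in m, from 0 to 0.0854. In form: [x, y, z, twist, claw, x, y, z, twist, claw, ...]. A call has 1 to 10 rows; each row is the pose to reach, as a shift and turn from the pose commanded when the call began; what a row does not reach only later rows make up. A row lasts 1/12 s, in which the tool goes at most 41.7 mm and 7.16 degrees, less where a joint would pass 70% of its speed; a pose out of reach is approached as far as the arm can. A call with a gripper value outside its range is refused whole. The fingers move at their own pace and stop on an object; the grip force is fixed at half the most. Time passes only in rows, so rows that repeat a pose let the fingers close. It gives the time, the measured TCP pose, the force, the opening and the grip force at its end, in the units of the state.
- bot.get_obs(): the state, without advancing time (a new reading comes with each control period).
- bot.camera(name): name is "scene" or "top" or "wrist"; returns a dict with "pixels" (480x640x3 uint8, red, green, blue), "camera_matrix" (3x3 intrinsics, pixels), "dist_coeffs" ([k1, k2, p1, p2, k3] as OpenCV has them; the pictures are not rectified), "extrinsics" (4x4, takes a point from world to camera coordinates); the wrist camera has in their place "T_tool_cam" (4x4, takes a point from camera to tool coordinates, whose origin is the TCP and whose axes are the flange's). Camera axes: x right, y down, z forward; pixel columns grow to the right and rows downward; lengths in m; the calibration is good to about 2 mm. A picture is of the moment at which its call begins: read the wrist's pose just before it. There is no depth.
- bot.job_done(): hands the job in; it is judged then, once.
Trained networks look in the newest picture that a camera, given by its name, has taken for a name from the list of things; names that differ only in an ending like _2 or _b are one class to them, and where a whole thing is asked for, a point or a joint stands for the part that bears it (a point fixed in the world has none). Each returns a list of dicts, best first, with "score" (0 to 1); they miss things now and then, are a little off and sometimes report something else, mostly with a low value. They report only what shows in the picture. A call takes as long as a camera call.
- bot.look_for(camera, thing): "centre" ([column, row] as shares, 0 to 1, of the picture: columns of its width, rows of its height, amid what is visible of it).
- bot.place_of(camera, thing): "centre" ([column, row] as shares, 0 to 1, of the picture: columns of its width, rows of its height: a listed point, or the origin of a listed thing).
The state is a dict: "clock": time; "joint_pos": joint angles; "joint_vel": joint speeds; "tau": joint torques, N m; "eef_pos": TCP position; "tool_rot": TCP orientation; "ft_force": force on the tool from outside, world axes, zero at the start; "ft_torque": the same for the moment, N m; "grip_width": finger opening in m; "grasp_force": force on a finger pad.
Only numpy, scipy, OpenCV 4.12 (cv2) and the standard library are available. Lean on these libraries where they do the work, as an engineer would, in place of code of your own. Each camera call takes 0.05 s, during which the arm holds its last target. There are 200 camera calls.

## Working session

There is one attempt and no reset: what is moved stays moved. The work goes in short steps, Python scripts to look and compute and a shell command to move; the robot and the scene stay as the last step left them, time stands still between calls to the robot, and variables do not carry over. Pictures are saved under pics/ and viewed, at most 10 in all, crops included, and the job is handed in when it is done.

```bash
mkdir -p pics; cat > h.py <<'E'
import numpy as np, cv2
from workcell import bot
def ray(c,px):
    K=np.array(c["camera_matrix"]);d=np.array(c["dist_coeffs"]);T=np.array(c["extrinsics"])
    u=cv2.undistortPoints(np.array([[px]],float),K,d)[0,0]
    R,t=T[:3,:3],T[:3,3]
    return -R.T@t, R.T@np.array([u[0],u[1],1.])
def atz(c,px,z):
    o,v=ray(c,px); return o+v*(z-o[2])/v[2]
E
python3 - <<'E'
from h import *
np.set_printoptions(precision=4,suppress=True)
Z=dict(knob_top=.154,lever_tab=.159,brake_top=.138,spinner=0,salad_bowl=0,olive_oil=0,pepper_mill=0,bottle_white=0,bottle_amber=0,lemon=0,tomato=0,onion=0,sauce_cup=0)
for n in("top","scene"):
    c=bot.camera(n); cv2.imwrite(f"pics/{n}0.png",c["pixels"][:,:,::-1])
    for k,z in Z.items():
        for r in bot.place_of(n,k)[:2]:
            px=np.array(r["centre"])*[640,480]; print(n,k,round(r["score"],2),px.round(1),atz(c,px,z)[:2])
o=bot.get_obs();print(o)
E
```

```text
top knob_top 0.66 [376.9 239.8] [ 0.5501 -0.1727]
top lever_tab 0.49 [340.8 249.5] [ 0.523 -0.083]
top brake_top 0.58 [397.1 255.9] [ 0.5133 -0.225 ]
top salad_bowl 0.59 [247.5 252.2] [0.5366 0.1618]
top salad_bowl 0.3 [155.6 292.3] [0.4222 0.4043]
top olive_oil 0.76 [315.6 179.4] [ 0.7477 -0.0216]
top pepper_mill 0.98 [162.1 234.4] [0.5813 0.3977]
top bottle_white 0.93 [173.6 189. ] [0.7109 0.3744]
top bottle_amber 0.87 [302.9 297.8] [0.4151 0.0073]
top bottle_amber 0.6 [446.8 243.6] [ 0.5722 -0.3848]
top lemon 0.59 [389.2 317.8] [ 0.3666 -0.2251]
top tomato 0.65 [226.3 315. ] [0.3651 0.2118]
top onion 0.96 [155.5 295.9] [0.4125 0.4038]
top sauce_cup 0.89 [446.8 246.7] [ 0.5635 -0.3846]
top sauce_cup 0.49 [158.9 294.6] [0.4162 0.395 ]
scene knob_top 0.66 [381.  213.3] [ 0.549  -0.1651]
scene lever_tab 0.43 [367.2 220.6] [ 0.5348 -0.0912]
scene brake_top 0.55 [400.6 214. ] [ 0.5282 -0.2349]
scene spinner 0.85 [378.  255.5] [ 0.5445 -0.1643]
scene spinner 0.34 [416.  230.5] [ 0.5762 -0.3917]
scene salad_bowl 0.95 [297.6 295.1] [0.5403 0.1647]
scene salad_bowl 0.64 [367.5 221.1] [ 0.73
[... 280 characters left out ...]
536]
scene lemon 0.82 [431.3 276.3] [ 0.3596 -0.2111]
scene tomato 0.78 [321.3 336.8] [0.3665 0.2179]
scene onion 0.61 [248.  362.9] [0.4057 0.4084]
scene sauce_cup 0.49 [416.6 230.5] [ 0.5749 -0.3934]
{'clock': 1.4, 'joint_pos': array([-1.103 ,  0.2406,  0.005 ,  1.3352, -0.    ,  1.5708]), 'joint_vel': array([-0.0014,  0.0009, -0.0011,  0.0007, -0.0013, -0.0026]), 'tau': array([ -0.003 , -37.2202,  25.2691,   0.0013,  -0.0002,  -0.    ]), 'eef_pos': array([ 0.2255, -0.4463,  0.2313]), 'tool_rot': array([ 0.9728,  0.2318, -0.    , -0.    ]), 'ft_force': array([-0.3689, -0.3797,  1.1731]), 'ft_torque': array([ 0.0075, -0.0507,  0.044 ]), 'grasp_force': 0.0, 'grip_width': 0.08532141457535106}
```

```bash
python3 - <<'E'
import cv2,numpy as np
a=cv2.imread("pics/top0.png")[170:330,130:470];b=cv2.imread("pics/scene0.png")[120:380,180:480]
a=cv2.resize(a,(800,376),interpolation=3);b=cv2.resize(b[40:160],(560,224),interpolation=3)
b=cv2.copyMakeBorder(b,0,0,0,240,0)
cv2.imwrite("pics/m0.png",np.vstack([a,b]))
E
```

```text
(no output)
```

View pics/m0.png

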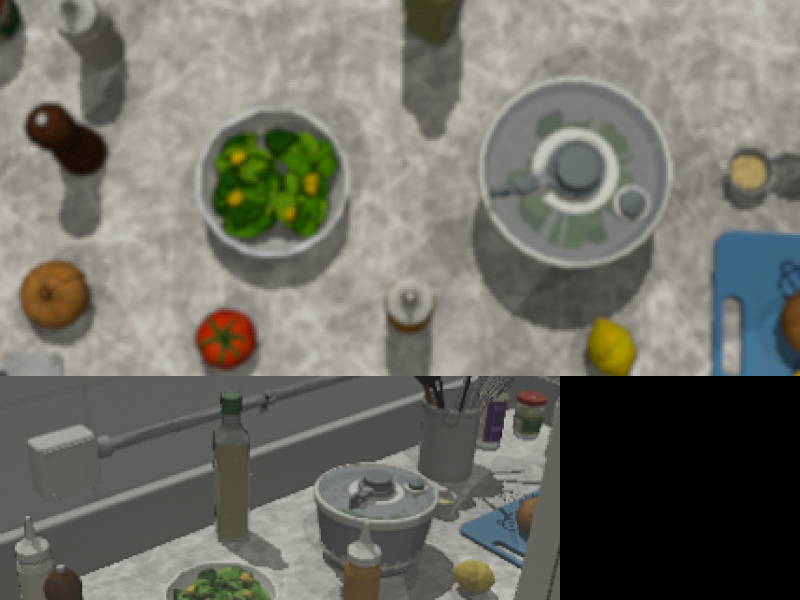

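The crops show the spinner with its knob at top px (375,241), lever tab pointing left at about (342,251) and brake button at (398,256). The detections agree with this. Next I move above it for a wrist look.

```bash
python3 -m creep '[0.03,0.03,0.05,0,0, 0.06,0.05,0.09,-0.1,0, 0.09,0.08,0.1,-0.2,0, 0.12,0.11,0.1,-0.25,0, 0.15,0.135,0.1,-0.25,0, 0.18,0.165,0.1,-0.25,0, 0.21,0.19,0.1,-0.25,0, 0.24,0.22,0.1,-0.25,0, 0.27,0.25,0.1,-0.25,0, 0.27,0.25,0.1,-0.25,0]'
python3 - <<'E'
from h import *
from scipy.spatial.transform import Rotation as R
np.set_printoptions(precision=4,suppress=True)
def look(o):
    c=bot.camera("wrist");T=np.eye(4);T[:3,:3]=R.from_quat(o["tool_rot"]).as_matrix();T[:3,3]=o["eef_pos"]
    c["extrinsics"]=np.linalg.inv(T@np.array(c["T_tool_cam"]));return c
o=bot.get_obs();c=look(o);print(o["eef_pos"],o["tool_rot"],np.array(c["T_tool_cam"]))
cv2.imwrite("pics/w0.png",c["pixels"][:,:,::-1])
for k,z in dict(knob_top=.154,lever_tab=.159,brake_top=.138,spinner=0).items():
    for r in bot.place_of("wrist",k)[:2]:
        px=np.array(r["centre"])*[640,480]; print(k,round(r["score"],2),px.round(1),atz(c,px,z)[:2])
E
```

```text
clock: 2.23
eef_pos: [0.4976, -0.1935, 0.3312]
tool_rot: [0.994, 0.11, 0.0, -0.0]
ft_force: [0.6, -1.3, -0.1]
grip_width: -0.0003
grasp_force: 0.0
[ 0.4976 -0.1935  0.3312] [ 0.9939  0.1099  0.0004 -0.0003] [[ 0.0005 -0.9517 -0.3069  0.0776]
 [ 1.      0.0005  0.0001 -0.0005]
 [ 0.0001 -0.3069  0.9517 -0.1416]
 [ 0.      0.      0.      1.    ]]
knob_top 0.66 [308.8 138.5] [ 0.5491 -0.1692]
lever_tab 0.62 [206.3 149.3] [ 0.523  -0.0902]
brake_top 0.85 [366.  191.8] [ 0.5138 -0.2283]
spinner 0.92 [316.  133.3] [ 0.5454 -0.1731]
```

View pics/w0.png

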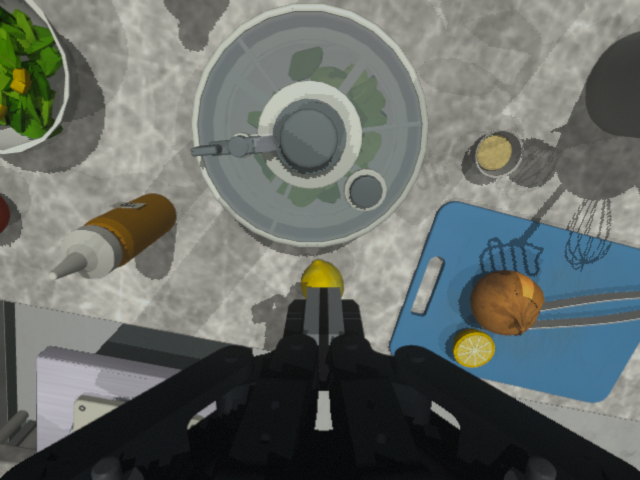

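The wrist picture shows the knob top at (309,137), the lever pivot at (240,146), the tab at about (205,150) and the brake at (366,191). That gives centre (0.549,-0.170) and yaw about 108.5°. I move beside the tab and work out the arc.

```bash
python3 -m creep '[0,0.04,-0.01,0,0, -0.002,0.08,-0.03,0,0, -0.002,0.096,-0.065,0.1,0, -0.002,0.096,-0.105,0.1,0, -0.002,0.096,-0.145,0.1,0, -0.002,0.096,-0.18,0.1,0, -0.002,0.096,-0.185,0.1,0, -0.002,0.096,-0.185,0.1,0]'
python3 - <<'E'
from h import *
o=bot.get_obs();e=o["eef_pos"];print(e,o["ft_force"])
piv=np.array([.5303,-.1131]);y=np.radians(108.5)
for s in(-.0145,.0145):
  for th in(0,.1,.2,.3,.4,.5,.6,.7,.8,.92):
    f=y-th; p=piv+.026*np.array([np.cos(f),np.sin(f)])+s*np.array([np.sin(f),-np.cos(f)]); print(s,th,p.round(4),(p-e[:2]).round(4))
E
```

```text
clock: 3.15
eef_pos: [0.4908, -0.1011, 0.1446]
tool_rot: [0.988, 0.157, -0.003, -0.001]
ft_force: [0.7, 0.2, 0.9]
grip_width: -0.0
grasp_force: 0.0
[ 0.49084739 -0.10107321  0.1446219 ] [0.7054624  0.23604215 0.89157159]
-0.0145 0 [ 0.5083 -0.093 ] [0.0175 0.008 ]
-0.0145 0.1 [ 0.5104 -0.0909] [0.0196 0.0101]
-0.0145 0.2 [ 0.5127 -0.0891] [0.0219 0.012 ]
-0.0145 0.3 [ 0.5152 -0.0874] [0.0244 0.0136]
-0.0145 0.4 [ 0.5178 -0.0861] [0.027 0.015]
-0.0145 0.5 [ 0.5206 -0.085 ] [0.0298 0.0161]
-0.0145 0.6 [ 0.5235 -0.0841] [0.0326 0.0169]
-0.0145 0.7 [ 0.5264 -0.0836] [0.0355 0.0175]
-0.0145 0.8 [ 0.5294 -0.0833] [0.0385 0.0177]
-0.0145 0.92 [ 0.5329 -0.0834] [0.0421 0.0176]
0.0145 0 [ 0.5358 -0.0838] [0.045  0.0172]
0.0145 0.1 [ 0.5387 -0.0845] [0.0478 0.0165]
0.0145 0.2 [ 0.5415 -0.0855] [0.0507 0.0156]
0.0145 0.3 [ 0.5442 -0.0868] [0.0534 0.0143]
0.0145 0.4 [ 0.5468 -0.0883] [0.0559 0.0128]
0.0145 0.5 [ 0.5492 -0.0901] [0.0583 0.011 ]
0.0145 0.6 [ 0.5514 -0.0921] [0.0605 0.009 ]
0.0145 0.7 [ 0.5534 -0.0943] [0.0625 0.0068]
0.0145 0.8 [ 0.5551 -0.0967] [0.0643 0.0044]
0.0145 0.92 [ 0.5569 -0.0998] [0.0661 0.0013]
```

```bash
python3 - <<'E'
from h import *
c=bot.camera("wrist");cv2.imwrite("pics/w1.png",c["pixels"][:,:,::-1])
E
```

```text
(no output)
```

View pics/w1.png

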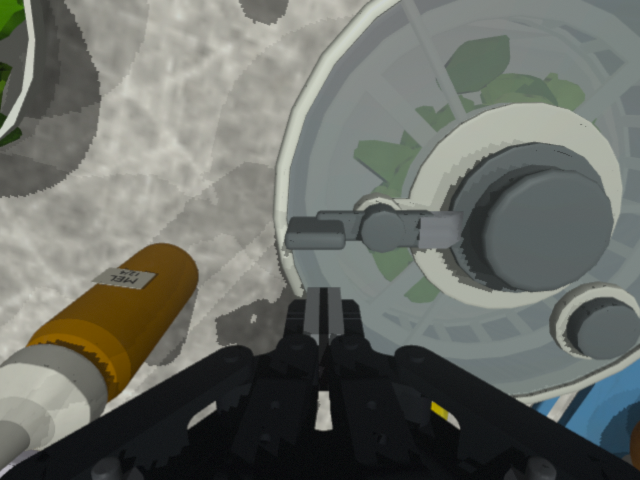

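Fingertips (323,290) sit in line just behind the tab (315,233), so I swing the lever along the arc.

```bash
python3 -m creep '[0.017,0.008,0,0,0, 0.020,0.0105,0,-0.12,0, 0.0235,0.013,0,-0.24,0, 0.0265,0.015,0,-0.36,0, 0.030,0.016,0,-0.48,0, 0.034,0.017,0,-0.60,0, 0.037,0.0177,0,-0.72,0, 0.040,0.0177,0,-0.84,0, 0.0425,0.0175,0,-0.92,0, 0.0425,0.0175,0,-0.92,0]'
python3 - <<'E'
from h import *
c=bot.camera("wrist");cv2.imwrite("pics/w2.png",c["pixels"][:,:,::-1]);print(bot.get_obs()["ft_force"])
E
```

```text
clock: 4.03
eef_pos: [0.5013, -0.176, 0.1498]
tool_rot: [0.98, -0.193, 0.007, -0.045]
ft_force: [-0.3, -0.6, 0.0]
grip_width: -0.0004
grasp_force: 0.0
[-1.48212675 -1.94514846 -0.01557822]
```

View pics/w2.png

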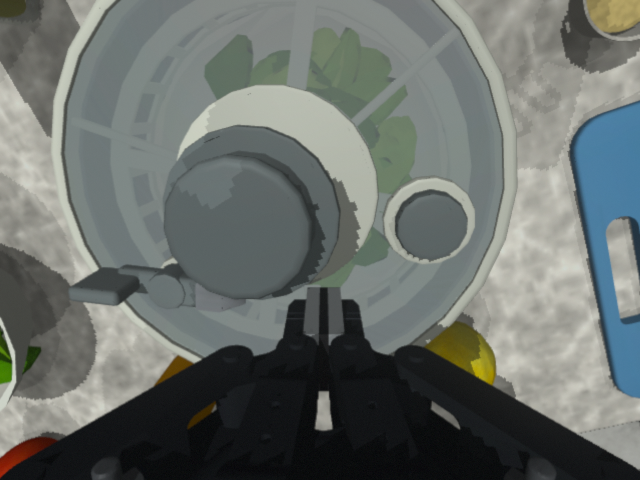

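The tool ended well off the commanded pose and slightly tilted, so I check the joints before going on.

```bash
python3 - <<'E'
from h import *
np.set_printoptions(precision=4,suppress=True)
o=bot.get_obs()
for k in("clock","joint_pos","joint_vel","eef_pos","tool_rot","ft_force"):print(k,o[k])
E
```

```text
clock 4.0833
joint_pos [-0.3941  0.3522 -0.0619  1.1597  0.0892  3.1405]
joint_vel [ 0.0371 -0.0006  0.0075 -0.0084  0.0071  0.0003]
eef_pos [ 0.5002 -0.1788  0.1499]
tool_rot [ 0.9798 -0.1951  0.0073 -0.044 ]
ft_force [-1.4821 -1.9451 -0.0156]
```

Joint 6 hit its range: clockwise turning is used up, while the other way is free. I lift clear, untwist, then look at the lever's state.

```bash
python3 -m creep '[0,0,0.03,0.1,0, 0,0,0.07,0.2,0, 0,0,0.1,0.32,0, 0,0,0.13,0.44,0, 0,0,0.14,0.56,0, 0,0,0.14,0.68,0, 0,0,0.14,0.8,0, 0,0,0.14,0.92,0, 0,0,0.14,1.0,0, 0,0,0.14,1.0,0]'
cat >> h.py <<'E'
from scipy.spatial.transform import Rotation as R
np.set_printoptions(precision=4,suppress=True)
def wrist():
    o=bot.get_obs();c=bot.camera("wrist");T=np.eye(4);T[:3,:3]=R.from_quat(o["tool_rot"]).as_matrix();T[:3,3]=o["eef_pos"]
    c["extrinsics"]=np.linalg.inv(T@np.array(c["T_tool_cam"]));return c
def find(c,name,d):
    for k,z in d.items():
        for r in bot.place_of(name,k)[:2]:
            px=np.array(r["centre"])*[640,480]; print(name,k,round(r["score"],2),px.round(1),atz(c,px,z)[:2])
E
python3 - <<'E'
from h import *
o=bot.get_obs();print(o["joint_pos"],o["eef_pos"])
c=wrist();cv2.imwrite("pics/w3.png",c["pixels"][:,:,::-1])
find(c,"wrist",dict(knob_top=.154,lever_tab=.159,brake_top=.138,bottle_amber=0,lemon=0))
c=bot.camera("top");find(c,"top",dict(knob_top=.154,lever_tab=.159,bottle_amber=0))
E
```

```text
clock: 4.92
eef_pos: [0.5012, -0.1747, 0.2897]
tool_rot: [0.952, 0.302, -0.015, -0.04]
ft_force: [-0.5, 1.3, 0.6]
grip_width: 0.0003
grasp_force: 0.0
[-0.3606  0.3501  0.3019  1.5967  0.0442  2.1647] [ 0.5012 -0.1747  0.2897]
wrist knob_top 0.59 [372.5 167. ] [ 0.5457 -0.1713]
wrist lever_tab 0.98 [273.5 103.4] [ 0.541  -0.0899]
wrist brake_top 0.57 [402.  239.7] [ 0.5119 -0.2276]
wrist bottle_amber 0.67 [171.2 155.4] [0.4056 0.0059]
wrist bottle_amber 0.37 [402.  241.2] [ 0.4821 -0.2707]
wrist lemon 0.56 [311.1 286.4] [ 0.3676 -0.2187]
top knob_top 0.75 [374.  237.7] [ 0.5553 -0.1656]
top lever_tab 0.63 [340.2 242.3] [ 0.541  -0.0815]
top bottle_amber 0.75 [302.6 300.9] [0.4067 0.008 ]
```

View pics/w3.png

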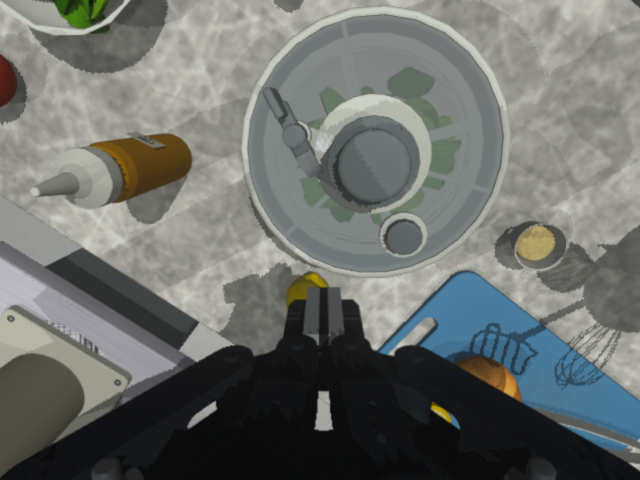

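The lever tab is at (273,103) with its pivot at (295,135), so it is about 0.76 rad aside. The knob top looks raised. I push the lever the rest of the way with the fingers turned in the free direction.

```bash
python3 -m creep '[0.002,0.04,-0.01,0.1,0, 0.01,0.08,-0.02,0.22,0, 0.013,0.098,-0.055,0.34,0, 0.013,0.098,-0.095,0.35,0, 0.013,0.098,-0.13,0.35,0, 0.013,0.098,-0.143,0.35,0, 0.013,0.098,-0.143,0.35,0, 0.021,0.096,-0.143,0.35,0, 0.025,0.095,-0.143,0.35,0, 0.029,0.0935,-0.143,0.35,0]'
python3 - <<'E'
from h import *
c=wrist();print(bot.get_obs()["eef_pos"],bot.get_obs()["ft_force"])
find(c,"wrist",dict(lever_tab=.159))
E
```

```text
clock: 6.25
eef_pos: [0.5305, -0.0809, 0.1452]
tool_rot: [0.885, 0.463, -0.024, -0.038]
ft_force: [-4.5, 1.7, 0.7]
grip_width: -0.0002
grasp_force: 3.1
[ 0.5302 -0.0807  0.1449] [-2.342   2.4863  2.5317]
wrist lever_tab 0.78 [367.1 328.9] [ 0.5441 -0.0911]
```

```bash
python3 -m creep '[0.002,-0.0015,0,0,0, 0.003,-0.002,0,0,0, 0.003,-0.002,0,0,0]'
python3 - <<'E'
from h import *
c=wrist();print(bot.get_obs()["eef_pos"],bot.get_obs()["ft_force"])
find(c,"wrist",dict(lever_tab=.159))
E
```

```text
clock: 6.6
eef_pos: [0.5306, -0.081, 0.1447]
tool_rot: [0.885, 0.463, -0.025, -0.04]
ft_force: [-6.5, 5.0, 6.3]
grip_width: -0.0002
grasp_force: 4.8
[ 0.5305 -0.081   0.1447] [-5.9921  5.4717  6.9019]
wrist lever_tab 0.66 [367.7 327.7] [ 0.5449 -0.0906]
```

The force rose to about 8 N with no further motion, so the lever is at its stop. Next I back off and go above the knob.

```bash
python3 -m creep '[-0.012,0.008,0,0,0, -0.012,0.008,0.04,0,0, -0.012,0.008,0.06,0,0, 0,-0.03,0.06,0,0, 0.01,-0.065,0.06,0,0, 0.017,-0.088,0.06,0,0, 0.017,-0.088,0.06,0,0]'
python3 - <<'E'
from h import *
c=wrist();cv2.imwrite("pics/w4.png",c["pixels"][:,:,::-1]);print(bot.get_obs()["eef_pos"],bot.get_obs()["ft_force"])
find(c,"wrist",dict(knob_top=.182,lever_tab=.159))
c=bot.camera("scene");cv2.imwrite("pics/s4.png",cv2.resize(c["pixels"][150:290,300:480,::-1],(720,560),interpolation=3))
E
```

```text
clock: 7.28
eef_pos: [0.5509, -0.1755, 0.2041]
tool_rot: [0.886, 0.461, -0.024, -0.036]
ft_force: [-0.3, 0.1, 0.1]
grip_width: 0.0003
grasp_force: 0.0
[ 0.5501 -0.1732  0.2039] [-0.4163  0.3049 -0.1153]
wrist knob_top 0.71 [318.3 277.9] [ 0.5483 -0.1702]
wrist knob_top 0.22 [226.4 139.6] [ 0.5526 -0.0961]
wrist lever_tab 0.85 [224.4 137.5] [ 0.5449 -0.0918]
```

View pics/s4.png

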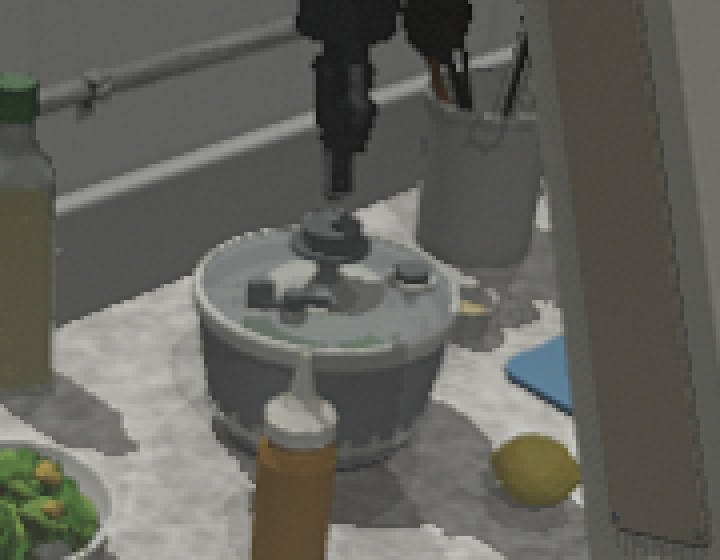

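The scene crop shows the knob raised at (330,235) on its stem, the lever aside at (265,295), and the fingers above the knob. First pump stroke.

```bash
python3 -m creep '[0,0.002,-0.02,0,0, 0,0.002,-0.035,0,0, 0,0.002,-0.045,0,0, 0,0.002,-0.053,0,0, 0,0.002,-0.053,0,0, 0,0.002,-0.053,0,0]'
```

```text
clock: 7.98
eef_pos: [0.5508, -0.1678, 0.1532]
tool_rot: [0.885, 0.464, -0.023, -0.036]
ft_force: [1.2, -1.4, 7.0]
grip_width: 0.0002
grasp_force: 3.1
```

```bash
python3 -m creep '[0,0,-0.003,0,0, 0,0,-0.004,0,0, 0,0,-0.004,0,0]'
```

```text
clock: 8.23
eef_pos: [0.5511, -0.1679, 0.1526]
tool_rot: [0.885, 0.464, -0.022, -0.035]
ft_force: [-3.8, -0.1, 21.4]
grip_width: 0.0002
grasp_force: 10.7
```

At the stop (21 N). Now the remaining strokes, one call per up and down.

```bash
python3 -m creep '[0,0,0.03,0,0, 0,0,0.05,0,0, 0,0,0.05,0,0, 0,0,0.05,0,0, 0,0,0.03,0,0, 0,0,0.015,0,0, 0,0,0.004,0,0, 0,0,0,0,0, 0,0,0,0,0]'; python3 -m creep '[0,0,0.03,0,0, 0,0,0.05,0,0, 0,0,0.05,0,0, 0,0,0.05,0,0, 0,0,0.03,0,0, 0,0,0.015,0,0, 0,0,0.004,0,0, 0,0,0,0,0, 0,0,0,0,0]'; python3 -m creep '[0,0,0.03,0,0, 0,0,0.05,0,0, 0,0,0.05,0,0, 0,0,0.05,0,0, 0,0,0.03,0,0, 0,0,0.015,0,0, 0,0,0.004,0,0, 0,0,0,0,0, 0,0,0,0,0]'; python3 -m creep '[0,0,0.03,0,0, 0,0,0.055,0,0, 0,0,0.055,0,0, 0,0,0.055,0,0]'
python3 - <<'E'
from h import *
c=wrist();print(bot.get_obs()["eef_pos"])
find(c,"wrist",dict(knob_top=.182,lever_tab=.159))
E
```

```text
clock: 8.98
eef_pos: [0.5512, -0.1682, 0.1525]
tool_rot: [0.885, 0.464, -0.021, -0.035]
ft_force: [-3.3, 1.3, 29.1]
grip_width: 0.0002
grasp_force: 14.4
clock: 9.73
eef_pos: [0.5507, -0.1686, 0.1524]
tool_rot: [0.885, 0.463, -0.022, -0.036]
ft_force: [-5.1, 1.9, 33.5]
grip_width: 0.0
grasp_force: 16.9
clock: 10.48
eef_pos: [0.5506, -0.1688, 0.1524]
tool_rot: [0.885, 0.463, -0.022, -0.036]
ft_force: [-5.3, 1.6, 36.3]
grip_width: -0.0001
grasp_force: 18.1
clock: 10.82
eef_pos: [0.5488, -0.1682, 0.2003]
tool_rot: [0.885, 0.463, -0.025, -0.039]
ft_force: [-0.3, 0.1, -0.7]
grip_width: 0.0002
grasp_force: 0.0
[ 0.548 -0.168  0.199]
wrist knob_top 0.81 [328.7 287.2] [ 0.5488 -0.1681]
wrist lever_tab 0.76 [235.2 148.5] [ 0.5444 -0.0919]
```

Four strokes to the stop are done. I add two with a longer dwell at the top for certainty, then go to the far side of the tab.

```bash
python3 -m creep '[0,0,-0.025,0,0, 0,0,-0.045,0,0, 0,0,-0.054,0,0, 0,0,-0.054,0,0, 0,0,-0.025,0,0, 0,0,0,0,0, 0,0,0,0,0, 0,0,0,0,0, 0,0,0,0,0]';python3 -m creep '[0,0,-0.025,0,0, 0,0,-0.045,0,0, 0,0,-0.054,0,0, 0,0,-0.054,0,0, 0,0,-0.025,0,0, 0,0,0,0,0, 0,0,0,0,0, 0,0,0,0,0]'; python3 -m creep '[0.015,0.03,0,0,0, 0.021,0.06,0,0,0, 0.021,0.06,0,0,0, 0.021,0.06,-0.03,0,0, 0.021,0.06,-0.053,0,0, 0.021,0.06,-0.053,0,0, 0.021,0.06,-0.053,0,0]'
```

```text
clock: 11.72
eef_pos: [0.5481, -0.1682, 0.1993]
tool_rot: [0.885, 0.463, -0.026, -0.04]
ft_force: [-0.1, 0.3, -0.6]
grip_width: 0.0003
grasp_force: 0.0
clock: 12.38
eef_pos: [0.5491, -0.1685, 0.201]
tool_rot: [0.885, 0.463, -0.025, -0.038]
ft_force: [0.2, 0.5, -0.2]
grip_width: -0.0001
grasp_force: 0.0
clock: 12.97
eef_pos: [0.5674, -0.1081, 0.1451]
tool_rot: [0.885, 0.463, -0.028, -0.041]
ft_force: [0.6, 0.1, 0.2]
grip_width: -0.0
grasp_force: 0.0
```

```bash
python3 -m creep '[-0.0075,0.006,0,0.05,0, -0.0095,0.0095,0,0.15,0, -0.011,0.0126,0,0.26,0, -0.0135,0.0155,0,0.37,0, -0.016,0.0185,0,0.48,0, -0.019,0.021,0,0.6,0, -0.0225,0.023,0,0.72,0, -0.0255,0.0245,0,0.83,0, -0.0285,0.0253,0,0.92,0, -0.0305,0.0247,0,0.92,0]'
python3 - <<'E'
from h import *
c=wrist();print(bot.get_obs()["eef_pos"],bot.get_obs()["ft_force"])
find(c,"wrist",dict(lever_tab=.159))
E
```

```text
clock: 13.8
eef_pos: [0.5405, -0.0833, 0.1498]
tool_rot: [0.587, 0.808, -0.038, -0.022]
ft_force: [1.3, 1.8, 1.2]
grip_width: -0.0
grasp_force: 0.9
[ 0.54   -0.0836  0.1497] [0.8842 1.1786 0.7136]
wrist lever_tab 0.58 [285.5 313.1] [ 0.5254 -0.0853]
```

```bash
python3 -m creep '[-0.003,-0.001,-0.003,0,0, -0.006,-0.002,-0.003,0,0, -0.006,-0.002,-0.003,0,0]'
python3 - <<'E'
from h import *
c=wrist();print(bot.get_obs()["eef_pos"],bot.get_obs()["ft_force"])
find(c,"wrist",dict(lever_tab=.159))
E
```

```text
clock: 14.15
eef_pos: [0.537, -0.0855, 0.1464]
tool_rot: [0.588, 0.808, -0.036, -0.021]
ft_force: [9.4, 3.5, -0.6]
grip_width: 0.0002
grasp_force: 4.5
[ 0.537  -0.0855  0.1463] [ 7.6292  3.0158 -0.7583]
wrist lever_tab 0.84 [283.4 315.3] [ 0.5213 -0.0865]
```

The lever is back at its stop. Next I retreat, move over the knob and press past the catch.

```bash
python3 -m creep '[0.012,0.002,0,0,0, 0.012,0.002,0.035,0,0, 0.012,0.002,0.057,0,0, 0.014,-0.035,0.057,0,0, 0.0145,-0.07,0.057,0,0, 0.0145,-0.082,0.057,0,0, 0.0145,-0.082,0.057,0,0, 0.0145,-0.082,0.03,0,0, 0.0145,-0.082,0.015,0,0, 0.0145,-0.082,0.004,0,0]'; python3 -m creep '[0,0,-0.003,0,0, 0,0,-0.005,0,0, 0,0,-0.005,0,0, 0,0,-0.005,0,0]'
```

```text
clock: 15.08
eef_pos: [0.55, -0.1688, 0.152]
tool_rot: [0.588, 0.807, -0.039, -0.02]
ft_force: [-16.5, 4.1, 79.7]
grip_width: 0.0001
grasp_force: 38.3
clock: 15.42
eef_pos: [0.5498, -0.1688, 0.1524]
tool_rot: [0.588, 0.808, -0.039, -0.018]
ft_force: [-6.9, 0.5, 33.1]
grip_width: 0.0002
grasp_force: 16.7
```

At the stop. I lift, move over the brake and check that the knob stayed down.

```bash
python3 -m creep '[0,0,0.03,0,0, 0,0,0.05,0,0, -0.02,-0.03,0.05,0,0, -0.037,-0.059,0.05,0,0, -0.037,-0.059,0.05,0,0, -0.037,-0.059,0.05,0,0]'
python3 - <<'E'
from h import *
c=wrist();print(bot.get_obs()["eef_pos"],bot.get_obs()["ft_force"])
find(c,"wrist",dict(lever_tab=.159,knob_top=.154,brake_top=.138))
c=bot.camera("scene");find(c,"scene",dict(knob_top=.154));cv2.imwrite("pics/s5.png",cv2.resize(c["pixels"][150:290,300:480,::-1],(720,560),interpolation=3))
E
```

```text
clock: 15.92
eef_pos: [0.5096, -0.2272, 0.1941]
tool_rot: [0.589, 0.807, -0.039, -0.024]
ft_force: [0.1, -0.3, 1.0]
grip_width: 0.0001
grasp_force: 0.0
[ 0.5103 -0.2264  0.194 ] [ 0.6163  0.7102 -0.3261]
wrist knob_top 0.87 [451.3 187. ] [ 0.549  -0.1676]
wrist brake_top 0.68 [337.  260.2] [ 0.5115 -0.2274]
scene knob_top 0.76 [381.5 213.9] [ 0.5453 -0.1636]
```

View pics/s5.png

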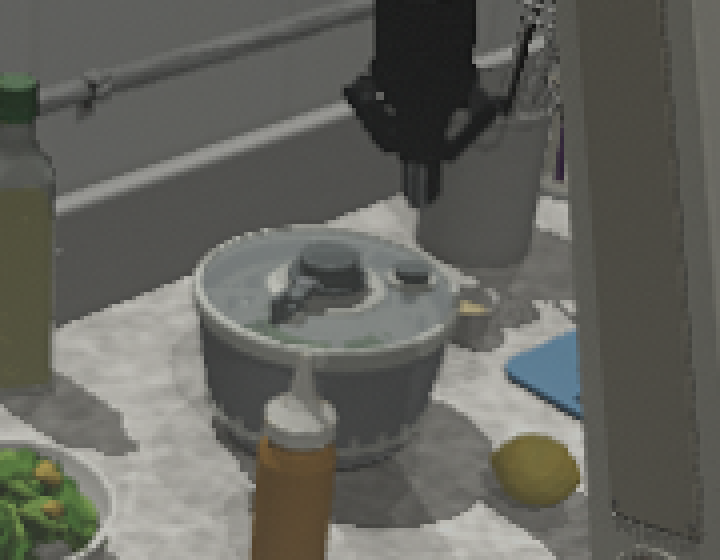

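The knob is down at (330,265) and the lever is back at (285,305). The fingers are above the brake, so I press it.

```bash
python3 -m creep '[0.002,-0.001,-0.035,0,0, 0.002,-0.001,-0.055,0,0, 0.002,-0.001,-0.062,0,0, 0.002,-0.001,-0.065,0,0, 0.002,-0.001,-0.066,0,0, 0.002,-0.001,-0.066,0,0]'
```

```text
clock: 16.72
eef_pos: [0.5132, -0.2268, 0.1329]
tool_rot: [0.587, 0.808, -0.039, -0.022]
ft_force: [-6.5, 4.2, 20.2]
grip_width: -0.0006
grasp_force: 10.5
```

```bash
python3 -m creep '[0,0,0,0,0, 0,0,0,0,0, 0,0,0,0,0, 0,0,0,0,0, 0,0,0,0,0, 0,0,0,0,0, 0,0,0,0,0, 0,0,0,0,0, 0,0,0,0,0, 0,0,0,0,0]'; python3 -m creep '[0,0,0.03,0,0, 0,0,0.07,0,0, 0,0,0.11,0,0, 0,0,0.15,0,0, 0,0,0.18,0,0, 0,0,0.18,0,0, 0,0,0.18,0,0, 0,0,0.18,0,0]'
python3 - <<'E'
from h import *
c=wrist();a=c["pixels"].astype(float)
for i in range(4): b=bot.camera("wrist")["pixels"].astype(float)
cv2.imwrite("pics/w6.png",c["pixels"][:,:,::-1]);print("diff",abs(a-b).mean(),(abs(a-b).max(2)>25).sum(),bot.get_obs()["ft_force"])
find(c,"wrist",dict(lever_tab=.159,knob_top=.154))
c=bot.camera("top");find(c,"top",dict(knob_top=.154,lever_tab=.159,bottle_amber=0,lemon=0,sauce_cup=0,salad_bowl=0,olive_oil=0))
E
```

```text
clock: 17.55
eef_pos: [0.5132, -0.2267, 0.1329]
tool_rot: [0.587, 0.808, -0.039, -0.022]
ft_force: [-7.1, 3.5, 21.2]
grip_width: -0.0002
grasp_force: 10.6
clock: 18.22
eef_pos: [0.5131, -0.2273, 0.3079]
tool_rot: [0.587, 0.808, -0.039, -0.024]
ft_force: [-1.2, 0.3, -0.8]
grip_width: -0.0001
grasp_force: 0.0
diff 3.5027528211805556 8281 [-0.0445 -0.1862 -0.2869]
wrist lever_tab 0.71 [419.1  29.4] [ 0.5205 -0.0888]
wrist knob_top 0.73 [412.5 156.5] [ 0.5489 -0.1684]
top knob_top 0.67 [377.  240.3] [ 0.5489 -0.173 ]
top lever_tab 0.65 [342.3 249.8] [ 0.5223 -0.0867]
top bottle_amber 0.93 [303.4 299.7] [0.4099 0.0058]
top lemon 0.41 [247.5 248.4] [0.5471 0.1622]
top sauce_cup 0.69 [175.3 185.3] [0.7216 0.3703]
top salad_bowl 0.78 [247.4 248.6] [0.5466 0.1624]
top salad_bowl 0.49 [163.8 235.2] [0.5791 0.393 ]
top olive_oil 0.82 [316.9 176.6] [ 0.756  -0.0252]
```

View pics/w6.png

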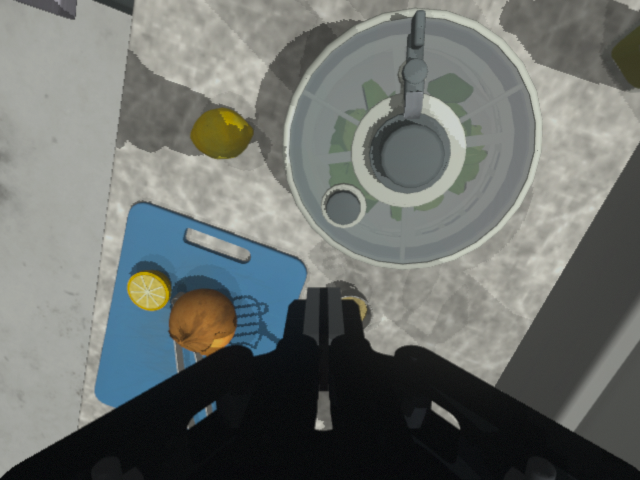

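The lever is locked (tab at (419,20), pivot at (413,72)), the knob is at (412,155), and the brake at (343,206) is free. I run one stillness check on the basket, now that the arm has settled.

```bash
python3 - <<'E'
from h import *
f=lambda:cv2.GaussianBlur(bot.camera("wrist")["pixels"],(5,5),0).astype(float)
a=f()
for i in range(8): b=f()
d=abs(a-b).max(2);s=np.zeros((480,640));cv2.circle(s,(412,140),105,1,-1);m=s>0
print("lid",d[m].mean(),(d[m]>20).sum(),"outside",d[:250][~m[:250]].mean(),bot.get_obs()["joint_vel"])
E
```

```text
lid 0.5884578723895901 0 outside 0.543886934813645 [0.0003 0.0005 0.     0.0002 0.0009 0.0007]
```

```bash
python3 -c "
from workcell import bot
print(bot.job_done())"
```

```text
the job is handed in; nothing more can be done
None
```

I handed the job in at about 20 s of the 56 s limit; no verdict came back. The lever went fully aside, the knob was pumped six times, then locked and the basket braked. My last checks showed the knob down, the lever locked and the basket still, with no sign of anything moved. I re-measured only three bystanders: the amber bottle, salad bowl and oil bottle.

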